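# Raise the specimen to the lens with the cam lever and hold it

### The job

First push the specimen carrier in under the lens by its upright tab until you feel it seat against its stop. Then swing the spring-loaded cam lever by its crank handle up and over, away from the tab side, until it comes against its firm stop at the highest lift, and keep holding it there: finish with the fingers still on the lever, since it springs back if let go. Do not start raising before the carrier is home, and leave the dish, bottle and slide box beside the stand alone.

Things in the scene. Friction and masses are not known exactly. Their poses are not given: they have to be found in the camera images.
- lift_stand: White bench stand fixed to the table, with a lift table (at y = +80 mm), a lens above it and a cam lever (in the plane y = -100 mm). Base plate 240 x 300 x 15 mm, x = -100 to +140, y = -150 to +150 mm. Origin on the bench surface; x points from the tab side (nearest the robot) to the column side, y to its left, z up.
- tab (a point): Centre of the front face (towards -x of the stand) of the upright steel push tab of the carrier: tab 50 mm wide (y), 6 mm thick (x), 40 mm tall; this point is 28 mm above its lower edge, 12 mm below its top edge. It stands 60 mm in front of the carrier plate (90 x 80 x 7 mm, with a glass dish on it, 21 mm tall in all), on a 20 mm wide, 6 mm thick stem.
- carrier (a joint): Slide of the carrier along the stand's +x on the lift table, m: 0 fully out, 0.050 seated against its stop. Starts 0 to 20 mm; slides with about 1.5 N of friction and stays where left.
- lens (a point): Centre of the lower end of the black lens: 48 mm diameter, from 150 to 240 mm above the bench (cap to 268 mm), at x = +45, y = +80 mm of the stand. A white arm holds it from a 24 mm column at x = +125, y = +80 mm, 270 mm tall.
- pivot (a point): Centre of the lever hub, on the shaft axis, 50 mm above the bench. The shaft runs along the stand's y axis.
- handle (a point): Middle of the lever's black crank handle: a round bar, 22 mm dia., 50 mm long, parallel to the shaft, its middle 110 mm from the shaft axis and 33 mm to the -y side of the lever rod. At rest the lever leans to the stand's -x, 34 to 66 degrees above level (clamped on the shaft at another angle each time). It turns up and over towards +x by 1.05 rad to a rigid stop.
- lift (a joint): Rise of the lift table, m: 0 at rest, 0.012 at the highest point, where the lever meets its stop. It rises evenly with the lever's turn, 1.14 mm for each 0.1 rad. A spring turns the lever back: about 3 N at the handle when at rest, 5.5 N at the stop.
- dish: Bystander: open glass dish, 90 mm diameter, 18 mm high, on the bench left (+y) of the stand; origin under its centre.
- reagent: Bystander: brown bottle, 52 mm diameter, 100 mm high, on the bench right (-y) of the stand; origin under its centre.
- slide_box: Bystander: flat closed slide box, 102 x 82 x 30 mm, on the bench right (-y) of the stand; origin under its centre.
- lever: The lever as a whole (10 mm round rod in the plane y = -100 mm of the stand, hub, crank handle); origin on the shaft axis at the pivot; turns with the shaft about its y axis (the stand's y).

How it is judged:
On the way, in this order (a step that is already met when the one before it is completed fails the run):
1. the carrier is pushed home against its stop (value of joint carrier above 0.047 m), for 0.2 s.
2. the lever is at the highest lift, with the carrier home (value of joint lift above 0.0112 m and value of joint carrier above 0.047 m), for 0.3 s.
At the end, for the whole second after the job is handed in: The lift stands at its highest (at least 11.2 of 12 mm) and the carrier within 3 mm of its stop, with the fingers still bearing on the lever or its handle (more than 1 N), through the last second; dish, bottle and slide box within 20 mm of where they stood (all of step 2 and contact force between the fingers and lever above 1 N and distance of each of dish, reagent, slide_box from where it was at the start of the episode below 0.02 m); the arm keeps its last pose, push and grip.
It fails at once if the lift is raised by more than 3 mm before the carrier is home (within 3 mm of its stop) (value of joint lift above 0.003 m and not (value of joint carrier above 0.047 m)).
It fails at once if a bystander is pushed 20 mm or more (distance of any of dish, reagent, slide_box from where it was at the start of the episode above 0.02 m).
It also fails if it takes over 51 s, if anything falls off the work surface, if the arm or the gripper's body presses on something with over 40 N, if the wrist force passes 120 N, or if a joint passes its speed limit or range.

### The arm

A 6-joint arm with a two-finger parallel gripper is mounted at the origin on the work surface. World frame = base frame: x ahead of the robot, y to its left, z up, the work surface at z = 0. Lengths are in m, angles in rad, forces in N, time in s.
With the tool pointing down it reaches from about 0.375 to 0.925 m from the base axis. Payload 5.7 kg.
Tool frame: the origin (TCP) lies on the centre line of the jaws, within the pads' length; the fingertips stand 8 mm ahead of it and the grasp point (between the pads) lies 11 mm behind it; z points along the fingers, y is the line along which they close (so a half turn about z gives the same grasp; the last joint's range is limited). The gripper opens to 88 mm and grips with 3 to 60 N. Pads are 20 mm wide; open, the fingers measure 115 mm over their backs; the gripper's body (75 mm by 178 mm) begins 61 mm behind the grasp point.
Start: joints at [1.213, 0.359, 1.51, -0, 1.272, -0.115], TCP at [0.144, 0.582, 0.231] pointing down, gripper open.
Joint ranges: [-2.97, 2.97], [-1.01, 2.36], [0.21, 2.38], [-0.96, 4.11], [0.2, 2.71], [-2.98, 2.98]. Speed limits (rad/s): [2.39, 2.39, 3.14, 3.14, 3.14, 3.14].

### API

Orientations are given as a unit quaternion [x, y, z, w].
In Python, from cell import manip gives the robot as it stands.
- The arm moves only by the tool play_rows, never from a script. Its argument "commands" is a list that holds one entry, the list of rows, each a list of 5 numbers: the shift along the tool's x, y, z in cm, then the turn about the tool's z in degrees, then the opening, from 0 (shut) to 1 (fully open). A call has exactly 8 rows; each row shifts and turns the commanded pose from where the row before left it, along the tool's axes as they then stand; what a row does not reach is not made up. A row lasts 1/10 s, in which the tool goes at most 50 mm and 8.59 degrees, less where a joint would pass 70% of its speed; a pose out of reach is approached as far as the arm can. A call with a gripper value outside its range is refused whole. The fingers move at their own pace and stop on an object; "force" is the grip in N (left out, the last holds). Time passes only in rows, so rows that do not move let the fingers close, or fill a call up. It gives the time, the measured TCP pose, the force, the opening and the grip force at its end, in the units of the state.
- manip.state(): the state, without advancing time (a new reading comes with each control period).
- manip.camera(name): name is "scene" or "side" or "wrist"; returns a dict with "pixels" (420x560x3 uint8, red, green, blue), "z_map" (420x560 float32, m along the optical axis (not along the pixel's ray), 0 where there is no reading), "fx", "fy", "cx", "cy" (pixels), "k1" (the pictures are not rectified: a ray, as slopes to the right and down, at radius r is drawn at 1 + k1 r^2 times it, then the intrinsics apply), "eye" and "orientation" of the camera in the world. Camera axes: x right, y down, z forward; pixel columns grow to the right and rows downward; lengths in m; the calibration is good to about 2 mm. A picture is of the moment at which its call begins.
- manip.finish_job(): hands the job in; it is judged then, once.
Trained networks look in a picture, given as the dict that the camera call returned (one of the last four; its "shot" number tells which), for a name from the list of things; names that differ only in an ending like _2 or _b are one class to them, and where a whole thing is asked for, a point or a joint stands for the part that bears it (a point fixed in the world has none). Each returns a list of dicts, best first, with "conf" (0 to 1); they miss things now and then, are a little off and sometimes report something else, mostly with a low value. They report only what shows in the picture. A call takes as long as a camera call.
- manip.recognise(picture, label): "position" ([column, row] in pixels, amid what is visible of it).
- manip.spot_point(picture, label): "position" ([column, row] in pixels: a listed point, or the origin of a listed thing).
The state is a dict: "clock": time; "joint_pos": joint angles; "qvel": joint speeds; "joint_efforts": joint torques, N m; "ee_pos": TCP position; "orientation": TCP orientation; "contact_force": force on the tool from outside, world axes, zero at the start; "moment": the same for the moment, N m; "grip_width": finger opening in m; "grasp_force": force on a finger pad.
Only numpy, scipy, OpenCV 4.12 (cv2) and the standard library are available. Lean on these libraries where they do the work, as an engineer would, in place of code of your own. Each camera call takes 0.05 s, during which the arm holds its last target. There are 200 camera calls.

## Working session

There is one attempt and no reset: what is moved stays moved. The work goes in short steps, Python scripts to look and compute and a tool call to move; the robot and the scene stay as the last step left them, time stands still between calls to the robot, and variables do not carry over. Pictures are saved under pics/ and viewed, at most 10 in all, crops included, and the job is handed in when it is done.

Besides the shell and the picture viewer there is one more tool, called after "Call:" as name([rows], argument=value, ...), one row to a line, values as JSON. play_rows: Moves the arm, as the interface text tells. Its arguments: {"type":"object","properties":{"commands":{"type":"array","items":{"type":"array","items":{"type":"array","items":{"type":"number"}}}},"force":{"type":"number"}},"required":["commands"]}

```bash
mkdir -p pics; cat > h.py <<'E'
import numpy as np, cv2
from cell import manip
from scipy.spatial.transform import Rotation as R
def ray(p,uv):
    x=np.array([(uv[0]-p['cx'])/p['fx'],(uv[1]-p['cy'])/p['fy']]); d=x.copy()
    for _ in range(20): d=x/(1+p['k1']*(d@d))
    return np.array([d[0],d[1],1.])
def rot(p):
    o=np.array(p['orientation']); return o if o.shape==(3,3) else R.from_quat(o).as_matrix()
def world(p,uv,z=None):
    if z is None:
        c,r=int(round(uv[0])),int(round(uv[1])); w=p['z_map'][max(r-1,0):r+2,max(c-1,0):c+2]; w=w[w>0]
        if not len(w): return None
        z=np.median(w)
    return rot(p)@(ray(p,uv)*z)+np.array(p['eye'])
def onplane(p,uv,h):
    d=rot(p)@ray(p,uv); e=np.array(p['eye']); return e+d*(h-e[2])/d[2]
E
python3 - <<'E'
from h import *
s=manip.state(); print(s['clock'],s['ee_pos'],s['orientation'],s['contact_force'])
ims=[]
for n in ['scene','side']:
    p=manip.camera(n); cv2.imwrite(f'pics/{n}0.png',p['pixels'][:,:,::-1]); print(n,np.round(p['eye'],3))
    for l in ['tab','lens','pivot','handle','lift_stand','dish','reagent','slide_box']:
        for d in manip.spot_point(p,l)[:2]:
            w=world(p,d['position']); print(l,round(d['conf'],2),np.round(d['position'],1),None if w is None else np.round(w,3), np.round(onplane(p,d['position'],{'pivot':.05,'lens':.15}.get(l,0)),3))
E
```

```text
0.0 [0.14401291 0.58174953 0.22979413] [ 1.21081622e-01  9.92642108e-01 -9.16453699e-04 -2.14076669e-04] [-1.101688    0.12227245  0.18695076]
scene [ 1.03  -0.347  0.947]
tab 0.95 [265.3 164.8] [0.431 0.143 0.004] [0.428 0.145 0.   ]
lens 0.57 [312.  181.9] [0.657 0.096 0.186] [0.639 0.117 0.15 ]
pivot 0.93 [255.9 248.5] [ 0.651 -0.075  0.064] [ 0.645 -0.071  0.05 ]
handle 0.66 [218.2 227.7] [ 0.593 -0.132  0.152] [ 0.509 -0.091  0.   ]
lift_stand 0.97 [280.3 230.6] [0.633 0.021 0.018] [0.626 0.028 0.   ]
dish 0.64 [345.1 168.7] [0.719 0.125 0.27 ] [ 0.595  0.312 -0.   ]
reagent 0.91 [239.4 305.5] [ 0.737 -0.195  0.064] [ 0.715 -0.184  0.   ]
slide_box 0.79 [192.6 287.1] [ 0.617 -0.244  0.031] [ 0.603 -0.241  0.   ]
side [ 0.397 -0.876  0.719]
tab 0.87 [239.  205.5] [0.504 0.088 0.12 ] [0.526 0.28  0.   ]
lens 0.71 [288.4 179.1] [0.633 0.1   0.166] [0.64  0.129 0.15 ]
pivot 0.95 [312.4 255.2] [ 0.641 -0.078  0.062] [ 0.646 -0.063  0.05 ]
handle 0.72 [356.  305.7] [ 0.698 -0.211  0.015] [ 0.705 -0.197  0.   ]
handle 0.63 [292.6 240.5] [ 0.585 -0.123  0.147] [0.633 0.071 0.   ]
lift_stand 0.76 [291.5 252.5] [0.614 0.007 0.013] [0.617 0.023 0.   ]
dish 0.78 [257.6 194.5] [0.59  0.325 0.001] [0.59  0.327 0.   ]
reagent 0.57 [355.9 304.7] [ 0.698 -0.212  0.019] [ 0.706 -0.194  0.   ]
slide_box 0.7 [313.7 330.7] [ 0.587 -0.268  0.031] [ 0.596 -0.241  0.   ]
```

```bash
python3 -c "
import cv2,numpy as np
a=[cv2.imread(f'pics/{n}0.png') for n in ('scene','side')]
cv2.imwrite('pics/both.png',cv2.resize(np.vstack(a),None,fx=.714,fy=.714))"
```

```text
(no output)
```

View pics/scene0.png

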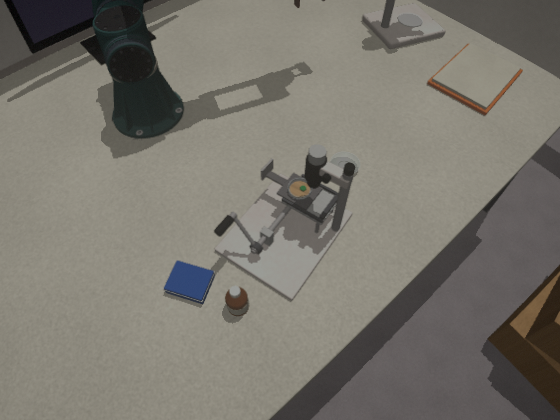

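View pics/side0.png

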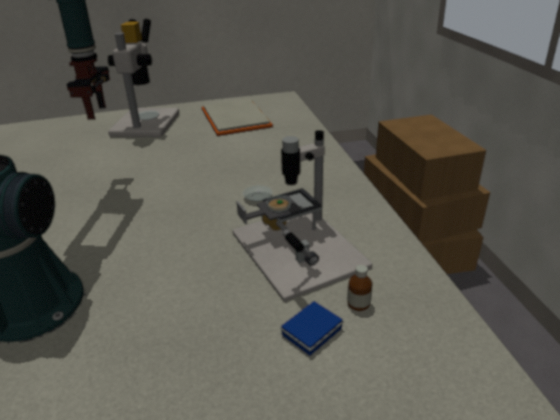

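The scene picture shows the stand's white plate around (285,235), tab at (267,168), handle at (225,225), lens at (315,170), slide box (190,282) and bottle (237,298). The side picture shows the same layout, with the tab at (242,208) and the handle at (296,243). Next I fit the stand pose from depth.

```bash
cat >> h.py <<'E'
def cloud(p):
    z=p['z_map']; v,u=np.mgrid[:z.shape[0],:z.shape[1]]
    xy=np.stack([(u-p['cx'])/p['fx'],(v-p['cy'])/p['fy']],-1); d=xy.copy()
    for _ in range(15): d=xy/(1+p['k1']*(d**2).sum(-1,keepdims=True))
    P=np.concatenate([d,np.ones(z.shape+(1,))],-1)*z[...,None]
    W=P@rot(p).T+np.array(p['eye']); W[z<=0]=np.nan; return W
E
python3 - <<'E'
from h import *
for n in ['scene','side']:
    p=manip.camera(n); W=cloud(p); c=p['pixels'].astype(float)
    m=(abs(W[...,0]-.63)<.25)&(abs(W[...,1]-.02)<.22)
    t=W[m&(W[...,2]<.008)]; print(n,'table z',np.nanmedian(t[:,2]),t[:,2].std())
    # plate: white pixels at height 8..22mm
    pl=W[m&(W[...,2]>.009)&(W[...,2]<.021)&(abs(W[...,0]-.63)<.2)&(abs(W[...,1]-.02)<.2)&(c.max(-1)-c.min(-1)<30)]
    r=cv2.minAreaRect((pl[:,:2]*1000).astype(np.float32)); print('rect',r,len(pl))
    psi=np.deg2rad(16)
    np.save(f'pics/{n}.npy',W); np.save(f'pics/{n}c.npy',p['pixels'])
    print(p['fx'])
E
```

```text
scene table z 0.00091146266469877 0.0018262774877269709
rect ((648.4967651367188, -5.755035400390625), (238.90211486816406, 379.5877685546875), 13.723977088928223) 6733
411.3837494069136
side table z -0.0008518270586962418 0.0017286254535041792
rect ((637.8236083984375, 28.852493286132812), (242.34686279296875, 303.1689758300781), 13.569562911987305) 5842
465.4022059075387
```

```bash
python3 - <<'E'
from h import *
for n in ['scene','side']:
    W=np.load(f'pics/{n}.npy'); c=np.load(f'pics/{n}c.npy').astype(float)
    m=((W[...,2]>.008)&(W[...,2]<.022)&(abs(W[...,0]-.63)<.2)&(abs(W[...,1]-.02)<.2)).astype(np.uint8)
    m=cv2.morphologyEx(m,cv2.MORPH_OPEN,np.ones((3,3)))
    k,l,s,_=cv2.connectedComponentsWithStats(m,connectivity=4); i=1+s[1:,4].argmax()
    r=cv2.minAreaRect((W[l==i][:,:2]*1000).astype(np.float32)); print(n,r)
    a=np.deg2rad(13.6); Rm=np.array([[np.cos(a),-np.sin(a)],[np.sin(a),np.cos(a)]])
    o=np.array([.6384,.0289])-Rm@[.02,0]; print('origin',o)
    S=W.copy(); S[...,:2]=(W[...,:2]-o)@Rm
    h=(S[...,2]>.09)&(S[...,1]<-.105)&(S[...,1]>-.17)&(abs(S[...,0])<.14)
    q=S[h]; print('handle n',len(q),np.round(q.min(0),3),np.round(q.max(0),3),np.round(np.median(q,0),3)) if len(q) else 0
    rod=S[(S[...,2]>.065)&(abs(S[...,1]+.1)<.008)&(abs(S[...,0])<.14)]; 
    if len(rod): print('rod ang',np.round(np.rad2deg(np.median(np.arctan2(rod[:,2]-.05,-rod[:,0]))),1),len(rod))
    t=(S[...,0]<-.045)&(S[...,0]>-.2)&(abs(S[...,1]-.08)<.05)&(S[...,2]>.03)&(S[...,2]<.25)
    q=S[t]; print('front stuff',len(q),np.round(q.min(0),3),np.round(q.max(0),3))
    q=q[abs(q[:,1]-.08)>.014]; print('tab',len(q),np.round(np.percentile(q,[2,25,50,75,98],axis=0),3).tolist())
    L=S[(S[...,2]>.16)&(S[...,2]<.265)&(abs(S[...,1]-.08)<.05)&(S[...,0]<.09)]; print('lens',np.round(np.percentile(L,[2,50,98],axis=0),3).tolist())
E
```

```text
scene ((643.199951171875, 15.152236938476562), (239.07598876953125, 264.4004211425781), 14.099931716918945)
origin [0.61896078 0.02419716]
handle n 212 [-0.07  -0.155  0.131] [-0.048 -0.105  0.155] [-0.056 -0.133  0.149]
rod ang 61.2 189
front stuff 270 [-0.096  0.057  0.086] [-0.045  0.108  0.13 ]
tab 79 [[-0.094, 0.058, 0.09], [-0.091, 0.06, 0.098], [-0.09, 0.094, 0.109], [-0.089, 0.102, 0.122], [-0.066, 0.108, 0.127]]
lens [[-1.061, 0.037, 0.163], [-0.536, 0.07, 0.226], [0.085, 0.126, 0.263]]
side ((637.8236083984375, 28.852493286132812), (242.34686279296875, 303.1689758300781), 13.569562911987305)
origin [0.61896078 0.02419716]
handle n 230 [-0.074 -0.159  0.13 ] [-0.052 -0.106  0.153] [-0.066 -0.141  0.146]
rod ang 55.9 66
front stuff 245 [-0.099  0.053  0.08 ] [-0.045  0.107  0.125]
tab 80 [[-0.098, 0.054, 0.085], [-0.097, 0.057, 0.096], [-0.096, 0.06, 0.108], [-0.094, 0.097, 0.119], [-0.091, 0.105, 0.124]]
lens [[-0.609, 0.032, 0.162], [-0.521, 0.061, 0.216], [0.082, 0.098, 0.263]]
```

Call:
play_rows([
  [[0,0,0,-6.9,0],[0,0,0,-6.9,0],[0,0,0,-6.9,0],[0,0,0,-6.8,0],[-1.5,-4.5,0,0,0],[-1.5,-4.5,0,0,0],[-1.5,-4.5,0,0,0],[-1.5,-4.5,0,0,0]],
], force=20)

```text
clock: 1.8
ee_pos: [0.2455, 0.4201, 0.2307]
orientation: [-0.119, 0.993, 0.0, 0.0]
contact_force: [1.4, 0.6, 0.4]
grip_width: 0.0273
grasp_force: 0.0
```

Call:
play_rows([
  [[-1.5,-4.5,0,0,0],[-1.5,-4.5,0,0,0],[-1.5,-4.5,0,0,0],[-1.5,-4.5,0,0,0],[-1.5,-4.5,0,0,0],[-1.5,-4.5,0,0,0],[-1.5,-4.5,0,0,0],[0,0,0,0,0]],
])

```text
clock: 2.6
ee_pos: [0.4245, 0.1357, 0.2312]
orientation: [-0.115, 0.993, -0.001, 0.001]
contact_force: [0.0, 0.9, -0.2]
grip_width: 0.0007
grasp_force: 0.0
```

```bash
cat >> h.py <<'E'
A=np.deg2rad(13.6); RS=np.array([[np.cos(A),-np.sin(A)],[np.sin(A),np.cos(A)]]); O=np.array([.619,.0242])
def st(w): w=np.array(w); return np.r_[(w[:2]-O)@RS,w[2]]
def rep():
    s=manip.state(); q=R.from_quat(s['orientation']).as_matrix()
    f=np.array(s['contact_force']); print('t',s['clock'],'tcp stand',np.round(st(s['ee_pos']),4),'yaw x',np.rad2deg(np.arctan2(q[1,0],q[0,0])),'F stand',np.round(np.r_[f[:2]@RS,f[2]],2),s['grip_width'],s['grasp_force'])
E
python3 - <<'E'
from h import *
rep()
p=manip.camera('wrist'); cv2.imwrite('pics/w1.png',p['pixels'][:,:,::-1])
for l in ['tab','handle','pivot','lift_stand']:
    for d in manip.spot_point(p,l)[:2]:
        w=world(p,d['position']); print(l,round(d['conf'],2),np.round(d['position'],1),None if w is None else np.round(st(w),3))
E
```

```text
t 2.6 tcp stand [-0.1629  0.1541  0.2312] yaw x -166.75049977988917 F stand [ 0.22  0.84 -0.2 ] 0.0007474732782937249 0.0
tab 0.73 [202.9 271.8] [-0.097  0.082  0.113]
handle 0.67 [ 75.1 317.8] [-0.008 -0.089  0.059]
pivot 0.75 [ 75.9 320.1] [-0.191  0.103  0.315]
lift_stand 0.72 [170.3 292.9] [-0.015  0.011  0.015]
```

View pics/w1.png

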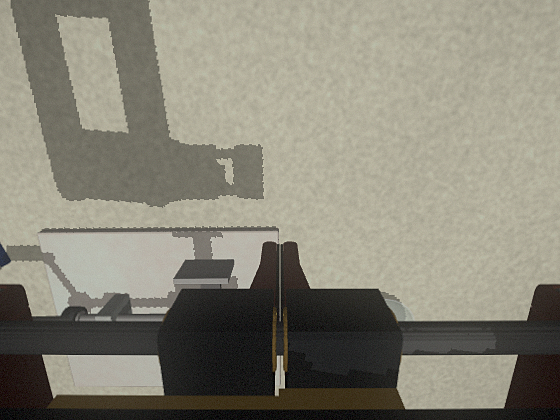

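The wrist view shows the tab's front face at about (203,272), left of the closed fingers; it agrees with the scene estimate.

Call:
play_rows([
  [[-0.7,-3.7,0,0,0],[-0.7,-3.6,0,0,0],[-0.7,0,3.0,0,0],[-0.2,0,3.0,0,0],[0,0,3.0,0,0],[0,0,2.5,0,0],[0,0,1.0,0,0],[0,0,0,0,0]],
])

```text
clock: 3.65
ee_pos: [0.459, 0.0755, 0.1047]
orientation: [-0.119, 0.993, 0.0, -0.002]
contact_force: [0.3, -0.4, 0.0]
grip_width: 0.0002
grasp_force: 0.0
```

```bash
python3 -c "
from h import *
rep()"
```

```text
t 3.65 tcp stand [-0.1434  0.0875  0.1047] yaw x -166.2974874734584 F stand [ 0.2  -0.43  0.03] 0.00024481468919720114 0.0
```

Call:
play_rows([
  [[-1.0,-0.6,0,0,0],[-1.0,0,0,0,0],[-1.0,0,0,0,0],[-0.5,0,0,0,0],[-0.4,0,0,0,0],[-0.4,0,0,0,0],[-0.4,0,0,0,0],[0,0,0,0,0]],
])

```text
clock: 4.45
ee_pos: [0.5081, 0.0798, 0.1056]
orientation: [-0.118, 0.993, 0.0, 0.0]
contact_force: [-0.9, -0.7, -0.3]
grip_width: 0.0006
grasp_force: 0.0
```

```bash
python3 -c "
from h import *
rep()"
```

```text
t 4.45 tcp stand [-0.0947  0.0801  0.1056] yaw x -166.41383255081507 F stand [-1.06 -0.42 -0.25] 0.0006116690857783653 0.0
```

Pushing with ~1 N of friction; continue in small steps.

Call:
play_rows([
  [[-0.3,0,0,0,0],[-0.3,0,0,0,0],[-0.3,0,0,0,0],[-0.3,0,0,0,0],[-0.3,0,0,0,0],[0,0,0,0,0],[0,0,0,0,0],[0,0,0,0,0]],
])

```text
clock: 5.25
ee_pos: [0.5226, 0.0831, 0.1058]
orientation: [-0.118, 0.993, -0.0, 0.0]
contact_force: [-0.5, 0.2, -0.3]
grip_width: 0.0005
grasp_force: 0.0
```

Call:
play_rows([
  [[-0.2,0,0,0,0],[-0.2,0,0,0,0],[-0.2,0,0,0,0],[0,0,0,0,0],[0,0,0,0,0],[0,0,0,0,0],[0,0,0,0,0],[0,0,0,0,0]],
])

```text
clock: 6.05
ee_pos: [0.5281, 0.0846, 0.1057]
orientation: [-0.118, 0.993, -0.0, 0.0]
contact_force: [-0.6, 1.1, -0.1]
grip_width: 0.0003
grasp_force: 0.0
```

```bash
python3 -c "
from h import *
rep()"
```

```text
t 6.05 tcp stand [-0.0742  0.0801  0.1057] yaw x -166.4118715803735 F stand [-0.34  1.23 -0.07] 0.00028808627952811746 0.0
```

Call:
play_rows([
  [[-0.2,0,0,0,0],[-0.2,0,0,0,0],[-0.2,0,0,0,0],[0,0,0,0,0],[0,0,0,0,0],[0,0,0,0,0],[0,0,0,0,0],[0,0,0,0,0]],
])

```text
clock: 6.85
ee_pos: [0.53, 0.0853, 0.1051]
orientation: [-0.119, 0.993, -0.0, -0.004]
contact_force: [-8.9, -3.5, 6.6]
grip_width: 0.0005
grasp_force: 4.7
```

```bash
python3 - <<'E'
from h import *
rep()
p=manip.camera('scene'); S=cloud(p); S[...,:2]=(S[...,:2]-O)@RS
b=[]
for d in manip.spot_point(p,'tab')[:2]: print(d['conf'],d['position'],st(world(p,d['position'])))
cv2.imwrite('pics/s2.png',cv2.resize(p['pixels'][130:280,190:390,::-1],None,fx=4,fy=4))
E
```

```text
t 6.85 tcp stand [-0.0722  0.0803  0.1051] yaw x -166.38438830123076 F stand [-9.42 -1.27  6.62] 0.00046123171868283806 4.696227740496397
0.94 [279.1, 173.8] [-0.05228895  0.08125223  0.1179644 ]
```

View pics/s2.png

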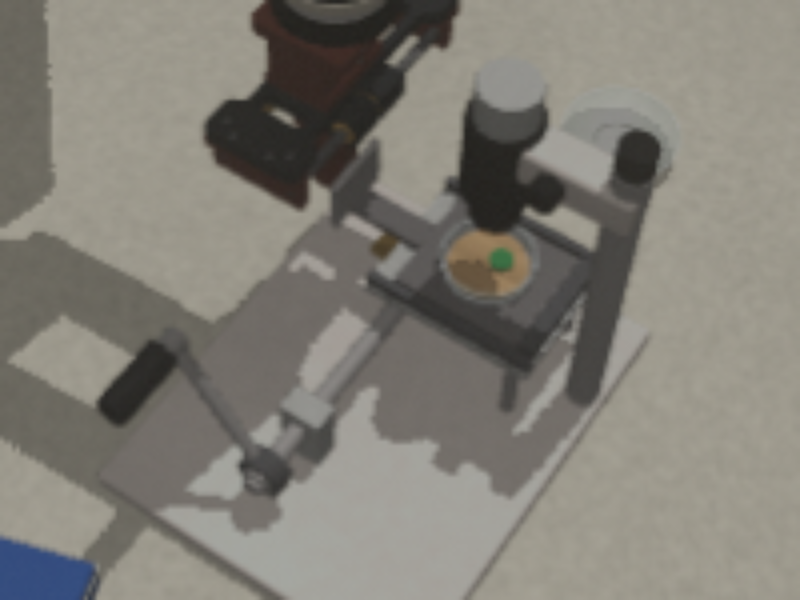

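The carrier plate now sits under the lens (dish at (490,262) in the crop), with the fingers on the tab at (345,180). The force has risen to 9.4 N and the TCP has stalled. One more small push to confirm the seat.

Call:
play_rows([
  [[-0.2,0,0,0,0],[-0.2,0,0,0,0],[0,0,0,0,0],[0,0,0,0,0],[0,0,0,0,0],[0,0,0,0,0],[0,0,0,0,0],[0,0,0,0,0]],
])

```text
clock: 7.75
ee_pos: [0.5299, 0.0855, 0.1046]
orientation: [-0.119, 0.993, -0.001, -0.007]
contact_force: [-17.1, -7.1, 13.3]
grip_width: 0.0004
grasp_force: 9.0
```

The force rose with no motion, so the carrier is firmly seated. Backing off and up.

Call:
play_rows([
  [[1.0,0,0,0,0],[1.5,0,0,0,0],[2.0,0,0,0,0],[1.5,0,-2.0,0,0],[0,0,-4.0,0,0],[0,0,-4.0,0,0],[0,0,-3.0,0,0.5],[0,0,0,0,0.7]],
])

```text
clock: 8.55
ee_pos: [0.483, 0.073, 0.2402]
orientation: [-0.118, 0.993, -0.0, 0.005]
contact_force: [0.7, -0.3, 0.9]
grip_width: 0.013
grasp_force: 0.0
```

```bash
python3 - <<'E'
from h import *
rep(); print(manip.state()['joint_pos'])
p=manip.camera('scene')
for d in manip.spot_point(p,'tab')[:1]: print(d['conf'],d['position'],st(world(p,d['position'])))
E
```

```text
t 8.55 tcp stand [-0.1207  0.0794  0.2402] yaw x -166.41019162506865 F stand [ 0.61 -0.46  0.93] 0.0129694559405278 0.0
[ 8.40048496e-03  1.82472438e-01  1.73793006e+00  1.43301454e-04
  1.21110124e+00 -1.79962187e+00]
0.75 [275.1, 172.9] [-0.11446715  0.15232022  0.00260751]
```

Call:
play_rows([
  [[0,-4.5,0,0,0.9],[0,-4.5,0,0,0.9],[0,-4.5,0,0,0.9],[0,-4.5,0,0,0.9],[0,-3.2,0,0,0.9],[0,0,0,8.2,0.9],[0,0,0,8.2,0.9],[0,0,0,8.2,0.9]],
])

```text
clock: 9.45
ee_pos: [0.5282, -0.1334, 0.2333]
orientation: [0.099, 0.995, 0.001, -0.002]
contact_force: [-1.0, 0.6, 0.3]
grip_width: 0.0788
grasp_force: 0.0
```

Call:
play_rows([
  [[0,0,0,8.2,0.9],[0,0,0,8.2,0.9],[0,0,0,8.2,0.9],[0,0,0,8.2,0.9],[0,0,0,8.2,0.9],[0,0,0,8.2,0.9],[0,0,0,8.2,0.9],[0,0,0,8.0,0.9]],
])

```text
clock: 10.25
ee_pos: [0.5282, -0.1328, 0.2334]
orientation: [0.621, 0.784, -0.0, -0.002]
contact_force: [-0.2, -0.4, 0.4]
grip_width: 0.079
grasp_force: 0.0
```

```bash
python3 - <<'E'
from h import *
rep(); print(manip.state()['joint_pos'])
for n in ['wrist','side']:
    p=manip.camera(n)
    cv2.imwrite(f'pics/{n}3.png',p['pixels'][:,:,::-1])
    S=cloud(p); S[...,:2]=(S[...,:2]-O)@RS
    for l in ['handle','tab']:
        for d in manip.spot_point(p,l)[:2]: print(n,l,round(d['conf'],2),np.round(d['position'],1),np.round(st(world(p,d['position'])),3))
    q=S[(S[...,2]>.1)&(S[...,2]<.17)&(S[...,1]<-.108)&(S[...,1]>-.17)&(S[...,0]>-.1)&(S[...,0]<.0)]
    if len(q): print(n,len(q),np.round(np.percentile(q,[3,50,97],axis=0),3).tolist())
E
```

```text
t 10.25 tcp stand [-0.1252 -0.1312  0.2334] yaw x 103.25069511679021 F stand [-0.3  -0.33  0.43] 0.07896455059150824 0.0
[-3.73167428e-01  2.78609995e-01  1.62384097e+00  1.17705611e-05
  1.24258136e+00 -6.04442272e-01]
wrist handle 0.89 [357.4 211.8] [-0.066 -0.127  0.151]
wrist 1544 [[-0.073, -0.152, 0.143], [-0.065, -0.13, 0.15], [-0.053, -0.109, 0.152]]
side handle 0.8 [292.9 244.7] [-0.072 -0.144  0.144]
side handle 0.6 [252.8 205.6] [-0.061  0.087  0.11 ]
side 224 [[-0.073, -0.158, 0.132], [-0.066, -0.142, 0.147], [-0.055, -0.109, 0.151]]
```

View pics/wrist3.png

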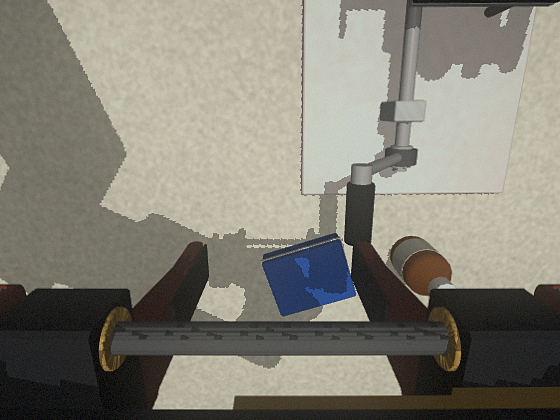

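The handle shows at (360,212), axis running fore-aft along the jaws' normal, at about (-0.064,-0.132,0.141) in the stand frame. Moving above it and down around it.

Call:
play_rows([
  [[0,3.0,0,0,0.9],[0,3.1,0,0,0.9],[0,0,0,0,0.9],[0,0,3.0,0,0.9],[0,0,3.0,0,0.9],[0,0,2.5,0,0.9],[0,0,1.6,0,0.9],[0,0,0,0,0.9]],
])

```text
clock: 11.35
ee_pos: [0.5857, -0.1184, 0.132]
orientation: [0.618, 0.786, -0.001, -0.003]
contact_force: [-0.7, -0.1, 0.1]
grip_width: 0.0792
grasp_force: 0.0
```

```bash
python3 -c "
from h import *
rep()"
```

```text
t 11.35 tcp stand [-0.0659 -0.1307  0.132 ] yaw x 103.66036139414526 F stand [-0.7   0.07  0.12] 0.07916976136804955 0.0
```

Close on the handle.

Call:
play_rows([
  [[0,0,0,0,0.2],[0,0,0,0,0.2],[0,0,0,0,0.2],[0,0,0,0,0.2],[0,0,0,0,0.1],[0,0,0,0,0.1],[0,0,0,0,0.1],[0,0,0,0,0.1]],
], force=15)

```text
clock: 12.15
ee_pos: [0.5895, -0.1187, 0.1348]
orientation: [0.619, 0.786, 0.001, 0.001]
contact_force: [3.2, 1.7, -1.4]
grip_width: 0.0214
grasp_force: 15.0
```

```bash
python3 - <<'E'
from h import *
rep(); s=st(manip.state()['ee_pos'])
r=.110
for a0 in (55,56):
    a=np.deg2rad(a0+np.linspace(0,60.2,17)); x=-r*np.cos(a); z=.05+r*np.sin(a)
    print(a0,np.c_[np.diff(x),-np.diff(z)].round(4).tolist())
E
```

```text
t 12.15 tcp stand [-0.0623 -0.1319  0.1348] yaw x 103.57753165361692 F stand [ 3.46  0.9  -1.38] 0.021430289891067954 15.004545897245407
55 [[0.006, -0.0039], [0.0063, -0.0035], [0.0065, -0.0031], [0.0067, -0.0027], [0.0069, -0.0022], [0.007, -0.0018], [0.0071, -0.0013], [0.0072, -0.0009], [0.0072, -0.0004], [0.0072, 0.0001], [0.0072, 0.0006], [0.0071, 0.001], [0.0071, 0.0015], [0.0069, 0.002], [0.0068, 0.0024], [0.0066, 0.0029]]
56 [[0.0061, -0.0038], [0.0064, -0.0034], [0.0066, -0.003], [0.0068, -0.0026], [0.0069, -0.0021], [0.007, -0.0017], [0.0071, -0.0012], [0.0072, -0.0007], [0.0072, -0.0003], [0.0072, 0.0002], [0.0072, 0.0007], [0.0071, 0.0012], [0.007, 0.0016], [0.0069, 0.0021], [0.0068, 0.0025], [0.0066, 0.003]]
```

Call:
play_rows([
  [[0,0.7,-0.4,0,0.1],[0,0.7,-0.3,0,0.1],[0,0.7,-0.3,0,0.1],[0,0.7,-0.3,0,0.1],[0,0.7,-0.2,0,0.1],[0,0.7,-0.2,0,0.1],[0,0.7,-0.1,0,0.1],[0,0.7,-0.1,0,0.1]],
])

```text
clock: 12.95
ee_pos: [0.6409, -0.1062, 0.1542]
orientation: [0.618, 0.786, -0.002, -0.002]
contact_force: [-7.1, -2.9, 6.4]
grip_width: 0.0215
grasp_force: 15.0
```

```bash
python3 -c "
from h import *
rep()"
```

```text
t 12.95 tcp stand [-0.0094 -0.1319  0.1542] yaw x 103.6074856530895 F stand [-7.54 -1.14  6.4 ] 0.021452058792715906 15.00226154923439
```

Call:
play_rows([
  [[0,0.7,-0.1,0,0.1],[0,0.7,0,0,0.1],[0,0.7,0.1,0,0.1],[0,0.7,0.1,0,0.1],[0,0.7,0.2,0,0.1],[0,0.7,0.2,0,0.1],[0,0.7,0.2,0,0.1],[0,0.7,0.3,0,0.1]],
])

```text
clock: 13.75
ee_pos: [0.6959, -0.0932, 0.1441]
orientation: [0.618, 0.786, -0.002, -0.001]
contact_force: [-5.8, -2.8, 5.0]
grip_width: 0.0216
grasp_force: 15.0
```

```bash
python3 -c "
from h import *
rep()"
```

```text
t 13.75 tcp stand [ 0.0471 -0.1322  0.1441] yaw x 103.5998233512483 F stand [-6.26 -1.36  5.02] 0.02159419387648922 15.003054141998291
```

Call:
play_rows([
  [[0,0.3,0.1,0,0.1],[0,0.2,0.1,0,0.1],[0,0.2,0.1,0,0.1],[0,0,0,0,0.1],[0,0,0,0,0.1],[0,0,0,0,0.1],[0,0,0,0,0.1],[0,0,0,0,0.1]],
])

```text
clock: 14.55
ee_pos: [0.6968, -0.0931, 0.1418]
orientation: [0.618, 0.786, -0.006, -0.005]
contact_force: [-22.2, -6.8, 19.2]
grip_width: 0.0217
grasp_force: 15.0
```

```bash
python3 -c "
from h import *
rep()"
```

```text
t 14.55 tcp stand [ 0.048  -0.1323  0.1418] yaw x 103.6038249575625 F stand [-23.22  -1.42  19.18] 0.021723482755028257 15.00805925577879
```

Call:
play_rows([
  [[0,-0.1,-0.1,0,0.1],[0,0,0,0,0.1],[0,0,0,0,0.1],[0,0,0,0,0.1],[0,0,0,0,0.1],[0,0,0,0,0.1],[0,0,0,0,0.1],[0,0,0,0,0.1]],
])

```text
clock: 15.35
ee_pos: [0.6967, -0.093, 0.1419]
orientation: [0.618, 0.786, -0.005, -0.004]
contact_force: [-18.2, -6.7, 12.5]
grip_width: 0.0217
grasp_force: 15.0
```

```bash
python3 - <<'E'
from h import *
rep()
p=manip.camera('side')
for l in ['tab','handle']:
  for d in manip.spot_point(p,l)[:2]: print(l,round(d['conf'],2),np.round(d['position'],1),np.round(st(world(p,d['position'])),3))
S=cloud(p); S[...,:2]=(S[...,:2]-O)@RS
q=S[(S[...,0]<-.045)&(S[...,0]>-.12)&(abs(S[...,1]-.08)<.03)&(S[...,2]>.09)&(S[...,2]<.145)]
print(np.round(np.percentile(q,[3,50,97],axis=0),3).tolist())
cv2.imwrite('pics/end.png',cv2.resize(p['pixels'][120:345,200:400,::-1],None,fx=2.6,fy=2.6))
E
```

```text
t 15.35 tcp stand [ 0.0479 -0.1322  0.1419] yaw x 103.6019138799095 F stand [-19.28  -2.22  12.45] 0.02168841164522519 15.007480680942535
tab 0.57 [251.4 202.1] [-0.059  0.101  0.112]
handle 0.82 [336.5 223.8] [ 0.032 -0.146  0.162]
[[-0.062, 0.054, 0.098], [-0.06, 0.073, 0.12], [-0.055, 0.102, 0.136]]
```

View pics/end.png

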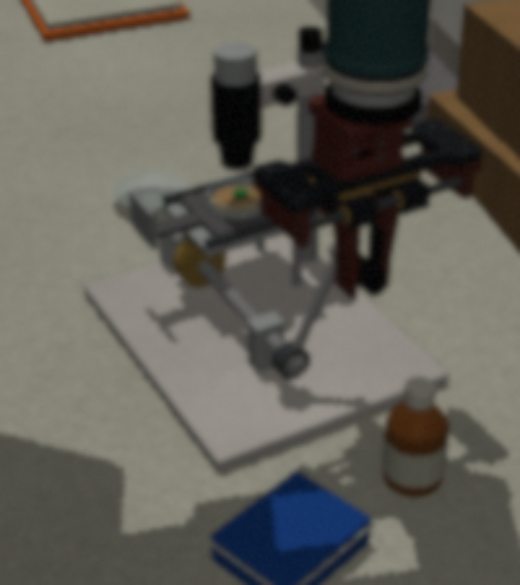

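The picture shows the lever swung over with the handle in the fingers (~(370,255)), the carrier under the lens with its tab at (150,215), about 36 mm in from where it started, and the bottle (415,440) and box (290,535) undisturbed. Tab top rose about 10 mm. Handing in.

```bash
python3 -c "
from cell import manip
print(manip.finish_job())"
```

```text
the job is handed in; nothing more can be done
None
```

I pushed the carrier in until it seated firmly, then swung the lever over to its stop, where the gripper still holds the handle at about 23 N; the job was handed in after about 15 s of robot time, and no verdict came back.

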